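Refit the jackshaft in its split bearings

ROBOT

A 6-joint arm with a two-finger parallel gripper is mounted at the origin on a cart in front of the work surface, level with it; the furniture and walls round the work are solid. World frame = base frame: x ahead of the robot, y to its left, z up, the work surface at z = 0. Lengths are in m, angles in rad, forces in N, time in s.
With the tool pointing down it reaches from about 0.35 to 0.775 m from the base axis. Payload 5.5 kg.
Tool frame: the origin (TCP) lies at the very end of the fingers, on their centre line; the grasp point (between the pads) lies 19 mm behind it; z points along the fingers, y is the line along which they close (so a half turn about z gives the same grasp; the last joint's range is limited). The gripper opens to 85 mm and grips with 20 to 120 N. Pads are 22 mm wide; open, the fingers measure 114 mm over their backs; the gripper's body (76 mm by 85 mm) begins 54 mm behind the grasp point. The pads swing forward as they close: fully open they stand 13 mm farther back than shut.
Start: joints at [-1.489, 0.313, 0.046, 1.304, 0, 1.431], TCP at [0.126, -0.561, 0.231] pointing down, gripper open.
Joint ranges: [-2.76, 2.76], [-0.86, 1.69], [-1.03, 1.26], [-2.2, 2.34], [-1.47, 1.5], [-3.14, 3.14]. Speed limits (rad/s): [2.57, 2.57, 3.14, 3.14, 3.14, 3.14].

INTERFACE

Orientations are given as a unit quaternion [w, x, y, z].
In Python, from workcell import get_state, read_camera, hand_in gives the robot as it stands.
- The arm moves only by the tool send_rows, never from a script. Its argument "increments" is a list of rows, each an object of numbers: "dx", "dy", "dz": the shift along the world's x, y, z in units of 25 mm (1.0 is 25 mm); "roll": the turn about the world's z in units of 8 degrees (1.0 is 8 degrees); "claw": the opening, from -1 (shut) to 1 (fully open). In form: [{"dx": .., "dy": .., "dz": .., "roll": .., "claw": ..}, ...]. A call has exactly 5 rows; each row is the pose to reach, as a shift and turn from the pose commanded when the call began; what a row does not reach only later rows make up. A row lasts 1/8 s, in which the tool goes at most 62.5 mm and 10.7 degrees, less where a joint would pass 70% of its speed; a pose out of reach is approached as far as the arm can. A call with a gripper value outside its range is refused whole. The fingers move at their own pace and stop on an object; "grip_force" is the grip in N (left out, the last holds). Time passes only in rows, so rows that repeat a pose let the fingers close, or fill a call up. It gives the time, the measured TCP pose, the force, the opening and the grip force at its end, in the units of the state.
- get_state(): the state, without advancing time (a new reading comes with each control period).
- read_camera(name): name is "side" or "top"; returns a dict with "image" (480x640x3 uint8, blue, green, red), "fx", "fy", "cx", "cy" (pixels), "world_to_cam" (4x4, takes a point from world to camera coordinates). Camera axes: x right, y up, looking along -z (the intrinsics and any distortion apply to the point x, -y, -z); pixel columns grow to the right and rows downward; lengths in m; the calibration is good to about 2 mm. A picture is of the moment at which its call begins. There is no depth.
- hand_in(): hands the job in; it is judged then, once.
The state is a dict: "clock": time; "joint_pos": joint angles; "qvel": joint speeds; "tau": joint torques, N m; "tcp_pos": TCP position; "orientation": TCP orientation; "wrist_force": force on the tool from outside, world axes, zero at the start; "ft_torque": the same for the moment, N m; "finger_gap": finger opening in m; "grip_force": force on a finger pad.
Only numpy, scipy, OpenCV 4.12 (cv2) and the standard library are available. Lean on these libraries where they do the work, as an engineer would, in place of code of your own. Each camera call takes 0.05 s, during which the arm holds its last target. There are 200 camera calls.

TASK

Put this belt-drive shaft back together on its bed plate: lay the shaft in the two open bearing blocks with its pulley midway between them, the thick end in the wide block and the thin end in the narrow block. Then set the wide cap on top of the wide block and the narrow cap on top of the narrow block, each down over its two studs until it sits flush on its block, and stand the brass oil cup upright on the nipple on top of the wide cap, right down. Let go of everything, ready for the nuts.

Things in the scene. Friction and masses are not known exactly. Their poses are not given: they have to be found in the camera images.
- bed_plate: Fixed dark steel plate 110 (its x) x 250 (y) x 10 mm lying on the bench. Origin: centre of its underside. The two bearing blocks stand on it at its y = +75 and -75 mm (which is where varies), axes parallel to its own. The shaft line runs along its y, 53.5 mm above the bench when the shaft lies home.
- wide_block: Fixed grey-green cast block, lower half of the wide bearing: 96 mm in x, 40 in y (foot 66), flat top 45 above its underside. Origin: centre of underside, 10 mm above the bench. Brass-lined half-round saddle, radius 13.5, along y for the 24 mm thick end. Two 8 mm studs, tapered tips, at x = +-36, 25 mm above its top. The same turned half round.
- narrow_block: Fixed grey-green cast block, lower half of the narrow bearing: 82 mm in x, 28 in y (foot 54), flat top 45 above its underside. Origin: centre of underside, 10 mm above the bench. Saddle of radius 10.5 along y for the 18 mm thin end (the thick end does not fit). Two 8 mm studs, tapered tips, at x = +-30, 25 mm above its top. The same turned half round.
- shaft_cradle: Fixed wooden cradle holding the shaft at the start: base 80 x 150 x 12 mm, two V-notched uprights 60 mm across, 16 thick, 52 high at its y = +55 and -55 mm. Origin: centre of underside, on the bench. The shaft lies along its y, axis 50 mm above the bench, thick end to +y.
- shaft: Loose steel shaft, 0.6 kg, with pulley. Origin: on the axis, mid pulley (balanced to 10 mm); y along the axis, + to the thick end; free to be turned about y. Pulley 56 mm dia, 22 wide (hub 34 dia to y = +-20), can be gripped across from above, pads at axis height. Thick end 24 dia to y = 120, thin 18 dia to y = -110. Home: origin over the middle of the bed plate, 53.5 mm above the bench.
- wide_cap: Loose grey-green bearing cap, 0.35 kg: 96 mm in x, 40 in y; ears 14 high with 12 mm stud holes at x = +-36; middle hump 48 mm in x, 42 high; 12 mm brass nipple 12 high on top. Origin: centre of flat underside, z up. Grip the hump's flat faces (closing along y), fingertips 16 mm or more above its underside to clear the shaft. Seated: 45 mm above the block's origin, axes parallel, either way round.
- narrow_cap: Loose grey-green bearing cap, 0.25 kg: 82 mm in x, 28 in y; ears 14 high with 12 mm stud holes at x = +-30; middle hump 38 mm in x, 42 high, small hexagon plug on top. Origin: centre of flat underside, z up. Grip the hump's flat faces (closing along y), fingertips 16 mm or more above its underside to clear the shaft. Seated: 45 mm above the block's origin, axes parallel, either way round.
- oil_cup: Loose round oil cup, brass foot and lid, amber glass, 0.12 kg: 34 mm in diameter, sides straight to 46 mm, 55 high. Origin: centre of underside, z up; any yaw. Below is a socket 18 mm in diameter, 12 deep, that drops over the wide cap's nipple; in place the cup stands on the cap's top, 42 mm above the cap's origin.

How it is judged:
On the way, in this order (a step that is already met when the one before it is completed fails the run):
1. the shaft lies home in both saddles, level, thick end in the wide block, pulley midway (x of shaft in the frame of bed_plate between -0.004 and 0.004 m and y of shaft in the frame of bed_plate between -0.012 and 0.012 m and z of shaft in the frame of bed_plate between 0.0495 and 0.0575 m and angle between shaft's own y axis and vertical between 1.5408 and 1.6008 rad and angle between the y axis of shaft and the y axis of bed_plate, either way round below 0.05 rad), for 0.2 s.
2. both caps are seated flush on their own blocks over the studs (horizontal distance between wide_cap and wide_block below 0.006 m and z of wide_cap in the frame of wide_block between 0.042 and 0.048 m and angle between each of wide_cap, narrow_cap's own z axis and vertical below 0.06 rad and angle between the y axis of wide_cap and the y axis of wide_block, either way round below 0.1 rad and horizontal distance between narrow_cap and narrow_block below 0.006 m and z of narrow_cap in the frame of narrow_block between 0.042 and 0.048 m and angle between the y axis of narrow_cap and the y axis of narrow_block, either way round below 0.1 rad), for 0.2 s.
At the end, for the whole second after the job is handed in: Shaft level in both saddles (4 mm, 0.03 rad), thick end in wide block, pulley midway within 12 mm; each cap on its own block within 6 mm of centre, 3 mm of flush, 0.06 rad level, 0.1 rad in line; oil cup on the wide cap within 6 mm of its middle, right down, upright to 0.08 rad; all at rest (all of step 1 and all of step 2 and horizontal distance between oil_cup and wide_cap below 0.006 m and z of oil_cup in the frame of wide_cap between 0.039 and 0.046 m and angle between oil_cup's own z axis and vertical below 0.08 rad and linear speed of each of shaft, wide_cap, narrow_cap, oil_cup below 0.02 m/s); the robot touches nothing.
It also fails if it takes over 115 s, if anything falls off the work surface, if the arm or the gripper's body presses on something with over 40 N, if the wrist force passes 120 N, or if a joint passes its speed limit or range.

## Working session

There is one attempt and no reset: what is moved stays moved. The work goes in short steps, Python scripts to look and compute and a tool call to move; the robot and the scene stay as the last step left them, time stands still between calls to the robot, and variables do not carry over. Pictures are saved under pics/ and viewed, at most 18 in all, crops included, and the job is handed in when it is done.

Besides the shell and the picture viewer there is one more tool, called after ">>>" as a command line: name --argument value ..., lists and objects as JSON in quotes. send_rows: Moves the arm, as the interface text tells. Its arguments: {"type":"object","properties":{"increments":{"type":"array","items":{"type":"object","properties":{"dx":{"type":"number"},"dy":{"type":"number"},"dz":{"type":"number"},"roll":{"type":"number"},"claw":{"type":"number"}}}},"grip_force":{"type":"number"}},"required":["increments"]}

```bash
mkdir -p pics; ls; python3 - <<'E'
from workcell import *
import cv2,numpy as np
s=get_state();print(s['clock'],s['tcp_pos'],s['orientation'],s['finger_gap'])
for n in("side","top"):
    c=read_camera(n);cv2.imwrite(f'pics/{n}0.png',c['image']);print(n,{k:v for k,v in c.items() if k!='image'})
E
```

```text
pics
0.0 [ 0.12644756 -0.56041067  0.23041849] [-8.94815249e-04  9.93856010e-01  1.10677144e-01  3.02574262e-05] 0.08539839561864976
side {'fx': 483.7807333349212, 'fy': 483.7807333349212, 'cx': 326.7216075625637, 'cy': 244.81678656335083, 'world_to_cam': array([[ 0.95895556, -0.28278122, -0.02095241, -0.5182388 ],
       [ 0.13219189,  0.38046528,  0.91529857, -0.13485983],
       [-0.25085758, -0.8805004 ,  0.40223069, -0.95872245],
       [ 0.        ,  0.        ,  0.        ,  1.        ]])}
top {'fx': 586.6948810882815, 'fy': 586.6948810882815, 'cx': 320.89139812008233, 'cy': 244.70094861786654, 'world_to_cam': array([[-0.00713086, -0.99988292, -0.01353869, -0.00597427],
       [ 0.98700929, -0.00921089,  0.16039897, -0.52887189],
       [-0.16050489, -0.01221903,  0.98695941, -1.23236027],
       [ 0.        ,  0.        ,  0.        ,  1.        ]])}
```

View pics/side0.png

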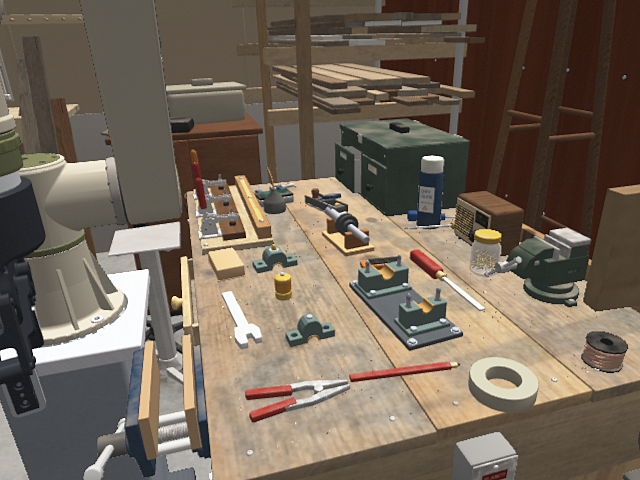

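View pics/top0.png

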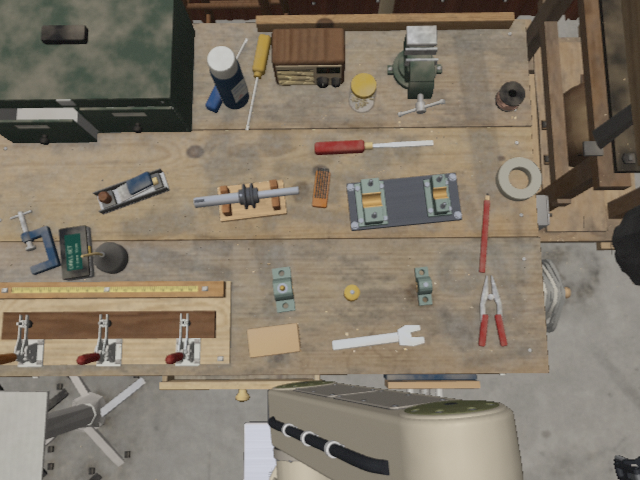

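The side view shows the shaft and cradle near (345,225), bed plate near (405,300), and caps near (275,258) and (310,330), with the cup at (283,287). In the top view the shaft is at (248,195), the wide block at (371,200), the narrow block at (438,195), the wide cap at (283,289), the narrow cap at (424,286) and the cup at (351,293). I'll enlarge both.

```bash
python3 - <<'E'
import cv2
a=cv2.imread('pics/top0.png')[160:330,185:475];cv2.imwrite('pics/t1.png',cv2.resize(a[:, :],(792,464),interpolation=cv2.INTER_CUBIC))
a=cv2.imread('pics/side0.png')[190:360,230:480];cv2.imwrite('pics/s1.png',cv2.resize(a,(800,544),interpolation=cv2.INTER_CUBIC))
E
```

```text
(no output)
```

View pics/t1.png

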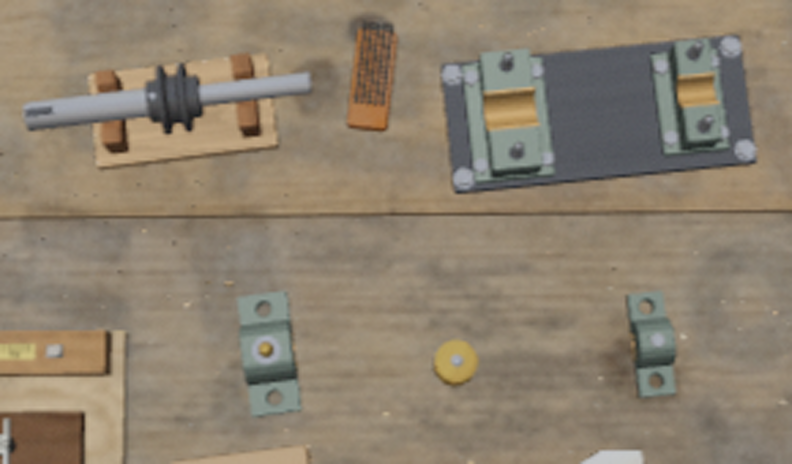

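View pics/s1.png

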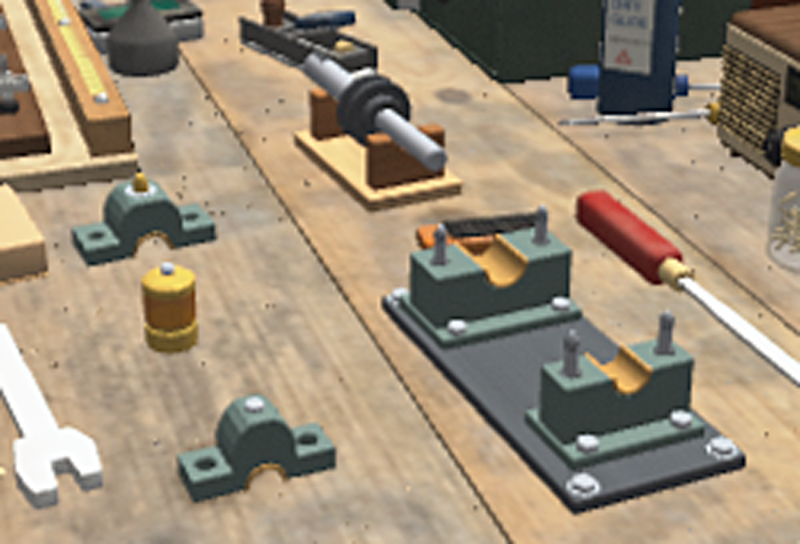

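The crops show all the parts clearly. The wide block is on the left of the plate (+y), and the shaft's thick end also points left, so no half turn is needed. I'll triangulate the picked features: stud tips, cap holes, nipple, plug, cup knob and shaft ends.

```bash
cat >h.py <<'E'
import numpy as np,cv2
from workcell import read_camera,get_state
def ray(c,u,v):
    W=c['world_to_cam'];R=W[:3,:3];o=-R.T@W[:3,3]
    d=R.T@np.array([(u-c['cx'])/c['fx'],-(v-c['cy'])/c['fy'],-1]);return o,d/np.linalg.norm(d)
def plane(c,p,z):
    o,d=ray(c,*p);return o+d*(z-o[2])/d[2]
def proj(c,X):
    p=c['world_to_cam'][:3,:3]@np.asarray(X,float)+c['world_to_cam'][:3,3]
    return c['cx']+c['fx']*p[0]/-p[2],c['cy']-c['fy']*p[1]/-p[2]
def tri(c1,p1,c2,p2):
    o1,d1=ray(c1,*p1);o2,d2=ray(c2,*p2)
    s=np.linalg.lstsq(np.c_[d1,-d2],o2-o1,rcond=None)[0]
    a,b=o1+s[0]*d1,o2+s[1]*d2;return (a+b)/2,np.linalg.norm(a-b)
E
python3 - <<'E'
from h import *
T=read_camera('top');S=read_camera('side');np.set_printoptions(precision=4,suppress=True)
P=dict(wstudA=((507,61),(441,229),.080),wstudB=((517,149),(543,209),.08),nstudA=((694,47),(572,334),.08),nstudB=((705,123),(667,315),.08),
wholeA=((263,308),(195,215),.014),wholeB=((274,398),(97,235),.014),nip=((265,349),(140,176),.054),
nholeA=((646,306),(309,438),.014),nholeB=((656,380),(206,463),.014),plug=((658,340),(254,403),.047),
cup=((457,360),(167,267),.055),thin=((310,83),(434,158),.05),
b1=((453,75),(398,298),.013),b2=((731,46),(724,447),.013),b3=((745,150),(583,485),.013))
P['wstudA'],P['wstudB']=((507,61),(543,209),.08),((517,149),(441,229),.08)
P['nstudA'],P['nstudB']=((694,47),(667,315),.08),((705,123),(572,334),.08)
for k,(t,s,z) in P.items():
    t=(t[0]/792*290+185,t[1]/464*170+160);s=(s[0]/3.2+230,s[1]/3.2+190)
    X,g=tri(T,t,S,s);print(k,X,round(g*1e3,1),plane(T,t,z)[:2],plane(S,s,z)[:2])
for p in((25,116),(310,83),(154,99),(198,97)):print(plane(T,(p[0]/792*290+185,p[1]/464*170+160),.05))
E
```

```text
wstudA [ 0.66   -0.1193  0.0775] 4.5 [ 0.6571 -0.1184] [ 0.6604 -0.1235]
wstudB [ 0.5888 -0.1254  0.0775] 3.6 [ 0.5865 -0.1247] [ 0.5889 -0.1299]
nstudA [ 0.6694 -0.2665  0.0762] 3.0 [ 0.6669 -0.2652] [ 0.6675 -0.2724]
nstudB [ 0.6082 -0.2724  0.0782] 4.2 [ 0.6057 -0.2713] [ 0.6091 -0.275 ]
wholeA [0.4734 0.0775 0.0145] 4.3 [0.4713 0.0779] [0.4759 0.0787]
wholeB [0.4001 0.0687 0.014 ] 2.7 [0.3987 0.0688] [0.4015 0.0686]
nip [0.4354 0.0729 0.0535] 1.6 [0.4346 0.073 ] [0.4361 0.0719]
nholeA [ 0.4712 -0.2312  0.0144] 2.0 [ 0.4703 -0.2311] [ 0.4724 -0.2306]
nholeB [ 0.4112 -0.237   0.0144] 1.1 [ 0.4107 -0.237 ] [ 0.4119 -0.2365]
plug [ 0.4402 -0.2345  0.0456] 0.8 [ 0.4397 -0.2342] [ 0.4401 -0.2368]
cup [ 0.425  -0.0766  0.0546] 0.6 [ 0.4247 -0.0765] [ 0.4252 -0.0772]
thin [0.648  0.0378 0.052 ] 0.5 [0.6488 0.0378] [0.6494 0.0422]
b1 [ 0.6234 -0.0706  0.0087] 82.1 [ 0.6639 -0.0786] [ 0.5753 -0.0889]
b2 [ 0.687  -0.3092  0.0128] 1.6 [ 0.6862 -0.3089] [ 0.6878 -0.3094]
b3 [ 0.5988 -0.3169  0.0122] 0.9 [ 0.5981 -0.3165] [ 0.5987 -0.3179]
[0.6239 0.2668 0.05  ]
[0.6488 0.0378 0.05  ]
[0.6369 0.1633 0.05  ]
[0.6382 0.1279 0.05  ]
```

Triangulated heights match the text: holes 14 mm, nipple 54 mm, cup 55 mm, shaft 50–52 mm. The shaft length also comes out right, at 230 mm. I'll start moving to the shaft at (0.637, 0.146) with a yaw turn of about +83.5°, and refine the blocks later.

>>> send_rows --increments '[{"dx":1.3,"dy":1.8,"roll":0.7,"claw":1},{"dx":2.6,"dy":3.6,"roll":1.4,"claw":1},{"dx":3.9,"dy":5.4,"roll":2.1,"claw":1},{"dx":5.2,"dy":7.2,"roll":2.8,"claw":1},{"dx":6.5,"dy":9.0,"roll":3.5,"claw":1}]' --grip_force 60

```text
schema error: expected keys dx, dy, dz, roll, claw
```

>>> send_rows --increments '[{"dx":1.4,"dy":1.9,"roll":0.7,"claw":1},{"dx":2.8,"dy":3.8,"roll":1.4,"claw":1},{"dx":4.2,"dy":5.7,"roll":2.1,"claw":1},{"dx":5.6,"dy":7.6,"roll":2.8,"claw":1},{"dx":7.0,"dy":9.5,"roll":3.5,"claw":1}]'

```text
schema error: expected keys dx, dy, dz, roll, claw
```

>>> send_rows --increments '[{"dx":1.4,"dy":2.0,"roll":0.7,"claw":1},{"dx":2.8,"dy":4.0,"roll":1.4,"claw":1},{"dx":4.2,"dy":6.0,"roll":2.1,"claw":1},{"dx":5.6,"dy":8.0,"roll":2.8,"claw":1},{"dx":6.9,"dy":9.7,"roll":3.4,"claw":1}]'

```text
schema error: expected keys dx, dy, dz, roll, claw
```

```bash
python3 - <<'E'
from h import *
s=get_state();print(s['clock'],s['tcp_pos'],s['orientation'],s['joint_pos'],s['wrist_force'])
T=read_camera('top');S=read_camera('side')
a=cv2.resize(T['image'][165:235,335:475],(800,400),interpolation=cv2.INTER_CUBIC)
cv2.imwrite('pics/t2.png',a)
S2=cv2.resize(S['image'][240:360,340:480],(700,600),interpolation=cv2.INTER_CUBIC);cv2.imwrite('pics/s2.png',S2)
E
```

```text
0.2 [ 0.12646367 -0.56061868  0.23074303] [-5.51944295e-04  9.93856595e-01  1.10674132e-01  1.03994190e-05] [-1.48858060e+00  3.13721320e-01  4.54078274e-02  1.30358687e+00
 -1.08710996e-05  1.43120938e+00] [ 0.39469524 -0.32614163 -0.26671881]
```

View pics/t2.png

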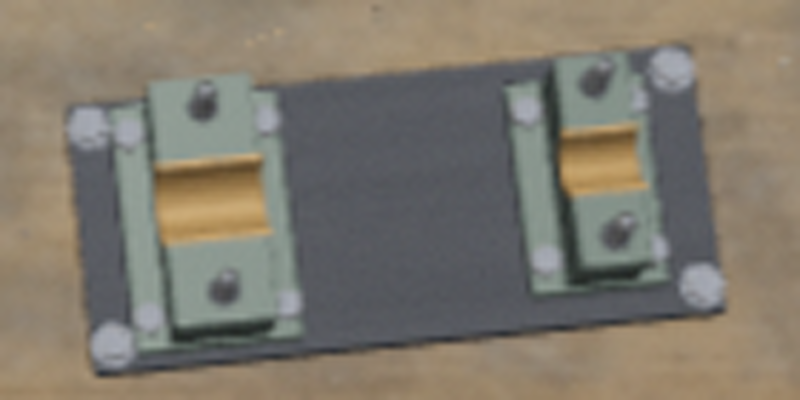

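View pics/s2.png

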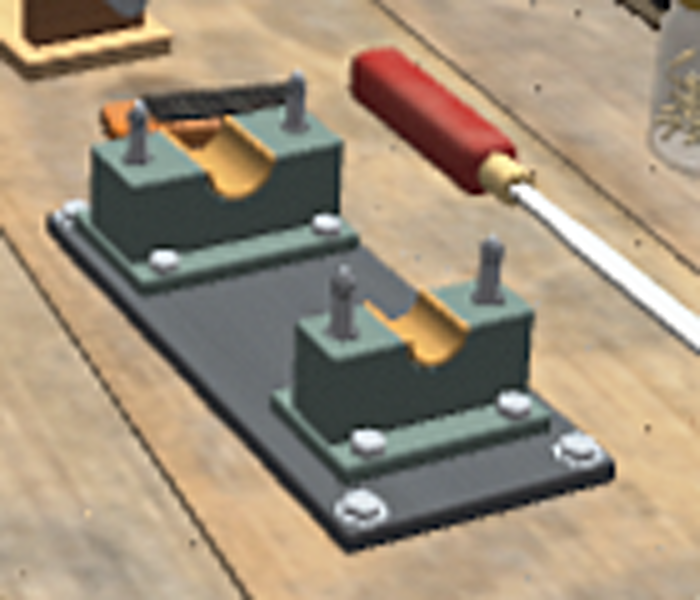

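Every row needs all five keys. The zoom shows the stud tips in the top crop at (207,87), (227,274), (601,66) and (625,222). In the side crop they are at (139,105), (298,77), (343,271) and (491,240). The block top corners are also clear.

```bash
python3 - <<'E'
from h import *
T=read_camera('top');S=read_camera('side');np.set_printoptions(precision=4,suppress=True)
t=lambda p:(p[0]/800*140+335-.4,p[1]/400*70+165-.4)
s=lambda p:(p[0]/5+340-.4,p[1]/5+240-.4)
for a,b in(((207,86),(298,76)),((227,273),(139,104)),((601,66),(491,239)),((625,221),(343,270))):
    X,g=tri(T,t(a),S,s(b));print(X,g*1e3,plane(T,t(a),.08)[:2])
w=[plane(T,t(p),.055)[:2] for p in((148,83),(248,74),(274,322),(175,333))]
n=[plane(T,t(p),.055)[:2] for p in((553,60),(630,54),(652,263),(581,273))]
pl=[plane(T,t(p),.010)[:2] for p in((68,104),(690,46),(724,312),(97,374))]
for q in(w,n,pl):print(np.mean(q,0),[round(float(np.linalg.norm(q[i]-q[(i+1)%4])),4) for i in range(4)])
d=pl[0]-pl[1]+pl[3]-pl[2];print(np.degrees(np.arctan2(-d[0],d[1])))
# side bench-level corners & block tops
for q in(((92,148),(215,92),(342,142),(120,185)),):pass
E
```

```text
[ 0.6625 -0.1187  0.079 ] 1.7681789943663158 [ 0.6631 -0.1189]
[ 0.5906 -0.1247  0.0801] 1.2357198724675558 [ 0.5913 -0.1248]
[ 0.6694 -0.2669  0.0789] 0.17267277364796513 [ 0.6692 -0.2667]
[ 0.6092 -0.2731  0.0805] 0.4664812381346276 [ 0.6096 -0.2732]
[ 0.6243 -0.1214] [0.0385, 0.0973, 0.0377, 0.0981]
[ 0.6385 -0.2712] [0.0296, 0.0821, 0.0272, 0.0838]
[ 0.6321 -0.1971] [0.2479, 0.1081, 0.2468, 0.1095]
5.030033544695109
```

>>> send_rows --increments '[{"dx":1.3,"dy":1.8,"dz":0,"roll":0.7,"claw":1},{"dx":2.6,"dy":3.6,"dz":0,"roll":1.4,"claw":1},{"dx":3.9,"dy":5.4,"dz":0,"roll":2.1,"claw":1},{"dx":5.2,"dy":7.2,"dz":0,"roll":2.8,"claw":1},{"dx":6.5,"dy":9.0,"dz":0,"roll":3.5,"claw":1}]' --grip_force 60

```text
clock: 1.02
tcp_pos: [0.2898, -0.3346, 0.2316]
orientation: [0.0, 0.937, 0.349, 0.0]
wrist_force: [1.6, 0.5, -0.0]
finger_gap: 0.0851
grip_force: 0.0
```

>>> send_rows --increments '[{"dx":1.4,"dy":1.9,"dz":0,"roll":0.7,"claw":1},{"dx":2.8,"dy":3.8,"dz":0,"roll":1.4,"claw":1},{"dx":4.2,"dy":5.7,"dz":0,"roll":2.1,"claw":1},{"dx":5.6,"dy":7.6,"dz":0,"roll":2.8,"claw":1},{"dx":7.0,"dy":9.5,"dz":0,"roll":3.5,"claw":1}]'

```text
clock: 1.65
tcp_pos: [0.465, -0.0968, 0.2317]
orientation: [0.001, 0.825, 0.566, 0.0]
wrist_force: [0.7, -1.2, -0.7]
finger_gap: 0.0856
grip_force: 0.0
```

>>> send_rows --increments '[{"dx":1.4,"dy":2.0,"dz":0,"roll":0.7,"claw":1},{"dx":2.8,"dy":4.0,"dz":0,"roll":1.4,"claw":1},{"dx":4.2,"dy":6.0,"dz":0,"roll":2.1,"claw":1},{"dx":5.6,"dy":8.0,"dz":0,"roll":2.8,"claw":1},{"dx":6.9,"dy":9.7,"dz":0,"roll":3.4,"claw":1}]'

```text
clock: 2.28
tcp_pos: [0.6375, 0.1463, 0.2313]
orientation: [0.0, 0.668, 0.744, 0.0]
wrist_force: [1.1, 0.0, -0.2]
finger_gap: 0.0855
grip_force: 0.0
```

The blocks are now pinned down: wide (0.626, -0.122), narrow (0.639, -0.271), yaw 5.0°, with stud spacing and heights as stated. Descending on the pulley.

>>> send_rows --increments '[{"dx":0,"dy":0,"dz":-1.6,"roll":0,"claw":1},{"dx":0,"dy":0,"dz":-3.4,"roll":0,"claw":1},{"dx":0,"dy":0,"dz":-5.2,"roll":0,"claw":1},{"dx":0,"dy":0,"dz":-7.0,"roll":0,"claw":1},{"dx":0,"dy":0,"dz":-8.1,"roll":0,"claw":1}]'

```text
clock: 2.9
tcp_pos: [0.6349, 0.1439, 0.0261]
orientation: [-0.001, 0.67, 0.743, -0.001]
wrist_force: [0.3, 0.2, -0.4]
finger_gap: 0.0853
grip_force: 0.0
```

>>> send_rows --increments '[{"dx":0,"dy":0,"dz":0,"roll":0,"claw":0.3},{"dx":0,"dy":0,"dz":0,"roll":0,"claw":0.3},{"dx":0,"dy":0,"dz":0,"roll":0,"claw":0.1},{"dx":0,"dy":0,"dz":0,"roll":0,"claw":0.1},{"dx":0,"dy":0,"dz":0,"roll":0,"claw":0.1}]'

```text
clock: 3.52
tcp_pos: [0.6382, 0.1441, 0.0309]
orientation: [0.001, 0.67, 0.743, 0.001]
wrist_force: [2.1, -0.4, 6.0]
finger_gap: 0.0534
grip_force: 68.2
```

>>> send_rows --increments '[{"dx":0,"dy":0,"dz":0,"roll":0,"claw":0},{"dx":0,"dy":0,"dz":0,"roll":0,"claw":0},{"dx":0,"dy":0,"dz":0,"roll":0,"claw":0},{"dx":0,"dy":0,"dz":0,"roll":0,"claw":0},{"dx":0,"dy":0,"dz":0.4,"roll":0,"claw":0}]'

```text
clock: 4.15
tcp_pos: [0.6349, 0.1439, 0.0378]
orientation: [-0.001, 0.67, 0.743, -0.001]
wrist_force: [-0.8, -1.2, -8.0]
finger_gap: 0.0534
grip_force: 68.9
```

>>> send_rows --increments '[{"dx":0,"dy":0,"dz":0.7,"roll":0,"claw":0},{"dx":0,"dy":0,"dz":1.6,"roll":0,"claw":0},{"dx":0,"dy":0,"dz":2.5,"roll":0,"claw":0},{"dx":0,"dy":0,"dz":3.2,"roll":0,"claw":0},{"dx":0,"dy":0,"dz":3.6,"roll":0,"claw":0}]'

```text
clock: 4.78
tcp_pos: [0.6366, 0.1441, 0.13]
orientation: [0.0, 0.67, 0.743, 0.0]
wrist_force: [0.8, -0.6, -6.8]
finger_gap: 0.053
grip_force: 69.0
```

>>> send_rows --increments '[{"dx":0,"dy":-0.8,"dz":0,"roll":-0.1,"claw":0},{"dx":0,"dy":-2.2,"dz":0,"roll":-0.1,"claw":0},{"dx":0,"dy":-3.7,"dz":0,"roll":-0.1,"claw":0},{"dx":0,"dy":-5.2,"dz":0,"roll":-0.1,"claw":0},{"dx":0,"dy":-6.7,"dz":0,"roll":-0.1,"claw":0}]'

```text
clock: 5.4
tcp_pos: [0.6354, -0.0255, 0.1277]
orientation: [-0.001, 0.675, 0.738, -0.001]
wrist_force: [0.5, -0.2, -6.4]
finger_gap: 0.0531
grip_force: 69.2
```

>>> send_rows --increments '[{"dx":0,"dy":-1.6,"dz":0,"roll":-0.05,"claw":0},{"dx":0,"dy":-3.2,"dz":0,"roll":-0.05,"claw":0},{"dx":-0.1,"dy":-4.8,"dz":0,"roll":-0.05,"claw":0},{"dx":-0.16,"dy":-6.2,"dz":0,"roll":-0.05,"claw":0},{"dx":-0.16,"dy":-7.0,"dz":0,"roll":-0.05,"claw":0}]'

```text
clock: 6.02
tcp_pos: [0.6313, -0.201, 0.1278]
orientation: [-0.001, 0.679, 0.735, -0.0]
wrist_force: [0.2, 0.7, -6.5]
finger_gap: 0.0532
grip_force: 69.1
```

```bash
python3 - <<'E'
from h import *
T=read_camera('top');S=read_camera('side')
for i in range(3):
    s=get_state();print(s['clock'],s['tcp_pos'],s['orientation'],s['wrist_force'],s['finger_gap'])
a=cv2.resize(T['image'][150:250,320:480],(800,500),interpolation=cv2.INTER_CUBIC)
b=cv2.resize(S['image'][200:340,320:480],(571,500),interpolation=cv2.INTER_CUBIC)
m=np.hstack([a[:,60:760][:, :],b]);m=cv2.resize(m,(800,315));
cv2.imwrite('pics/m3.png',np.vstack([cv2.resize(a,(600,375)),np.zeros((5,600,3),np.uint8)]))
cv2.imwrite('pics/t3.png',a);cv2.imwrite('pics/s3.png',b)
E
```

```text
6.125 [ 0.63178273 -0.20125535  0.12796526] [-2.29435876e-04  6.78774166e-01  7.34346923e-01 -4.19504838e-04] [ 0.0841619   0.74756086 -6.34511578] 0.05302167867953735
6.125 [ 0.63178273 -0.20125535  0.12796526] [-2.29435876e-04  6.78774166e-01  7.34346923e-01 -4.19504838e-04] [ 0.0841619   0.74756086 -6.34511578] 0.05302167867953735
6.125 [ 0.63178273 -0.20125535  0.12796526] [-2.29435876e-04  6.78774166e-01  7.34346923e-01 -4.19504838e-04] [ 0.0841619   0.74756086 -6.34511578] 0.05302167867953735
```

View pics/t3.png

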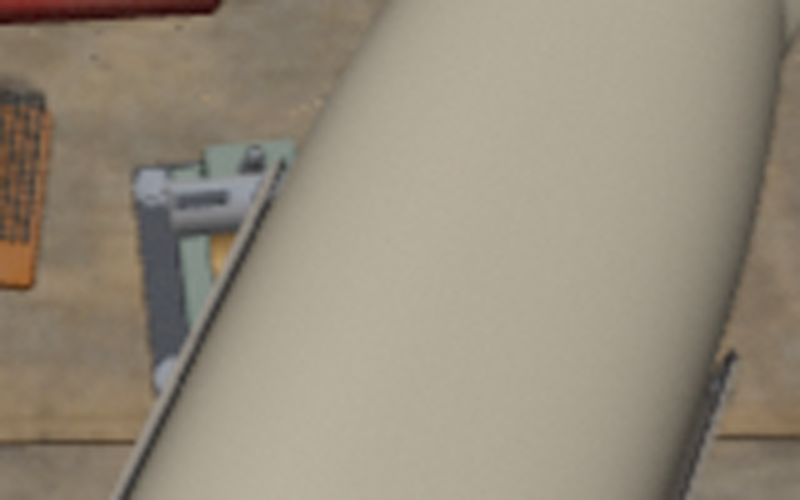

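View pics/s3.png

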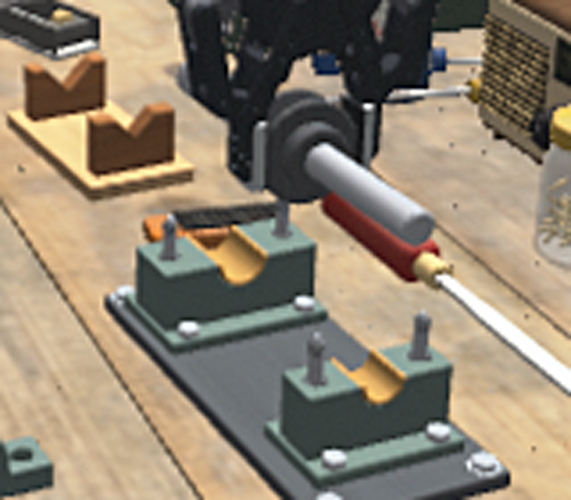

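The shaft is held. The top crop shows the thick end at (171,207), and the side crop shows the thin end centre at (416,222).

```bash
python3 - <<'E'
from h import *
np.set_printoptions(precision=4,suppress=True)
T=read_camera('top');S=read_camera('side')
a=(171/5+320-.4,207/5+150-.4);b=(416/3.57+320-.4,222/3.57+200-.4)
for z in(.14,.15,.16):
    p,q=plane(T,a,z),plane(S,b,z);print(z,p[:2],q[:2],np.linalg.norm(p-q),np.degrees(np.arctan2(-(p-q)[0],(p-q)[1])),p+(q-p)*120/230)
E
```

```text
0.14 [ 0.623  -0.0793] [ 0.6521 -0.2841] 0.20692308224303846 8.082644024085267 [ 0.6382 -0.1861  0.14  ]
0.15 [ 0.6204 -0.0788] [ 0.6415 -0.3024] 0.22461550491502116 5.395502031804225 [ 0.6314 -0.1955  0.15  ]
0.16 [ 0.6178 -0.0783] [ 0.631  -0.3207] 0.24272939099289229 3.104984329948631 [ 0.6247 -0.2048  0.16  ]
```

Shaft axis at z ≈ 0.152, origin ≈ (0.631, -0.198), yaw ≈ 5°. Lowering into the saddles.

>>> send_rows --increments '[{"dx":0.04,"dy":0.05,"dz":-0.6,"roll":0,"claw":0},{"dx":0.04,"dy":0.05,"dz":-1.4,"roll":0,"claw":0},{"dx":0.04,"dy":0.05,"dz":-2.2,"roll":0,"claw":0},{"dx":0.04,"dy":0.05,"dz":-2.9,"roll":0,"claw":0},{"dx":0.04,"dy":0.05,"dz":-3.3,"roll":0,"claw":0}]'

```text
clock: 6.85
tcp_pos: [0.6327, -0.196, 0.0445]
orientation: [-0.001, 0.677, 0.736, -0.0]
wrist_force: [0.7, 0.3, -6.1]
finger_gap: 0.0528
grip_force: 69.1
```

>>> send_rows --increments '[{"dx":0,"dy":0,"dz":-0.2,"roll":0,"claw":0},{"dx":0,"dy":0,"dz":-0.4,"roll":0,"claw":0},{"dx":0,"dy":0,"dz":-0.5,"roll":0,"claw":0},{"dx":0,"dy":0,"dz":-0.58,"roll":0,"claw":0},{"dx":0,"dy":0,"dz":-0.58,"roll":0,"claw":0}]'

```text
clock: 7.48
tcp_pos: [0.6338, -0.1974, 0.0348]
orientation: [0.001, 0.677, 0.736, 0.0]
wrist_force: [-5.1, 2.2, 7.2]
finger_gap: 0.053
grip_force: 70.1
```

>>> send_rows --increments '[{"dx":0,"dy":0,"dz":0,"roll":0,"claw":0.4},{"dx":0,"dy":0,"dz":0,"roll":0,"claw":0.6},{"dx":0,"dy":0,"dz":0,"roll":0,"claw":1},{"dx":0,"dy":0,"dz":0,"roll":0,"claw":1},{"dx":0,"dy":0,"dz":0,"roll":0,"claw":1}]'

```text
clock: 8.1
tcp_pos: [0.6335, -0.1972, 0.0317]
orientation: [-0.0, 0.677, 0.736, 0.0]
wrist_force: [0.3, -0.1, -0.2]
finger_gap: 0.0853
grip_force: 0.0
```

>>> send_rows --increments '[{"dx":0,"dy":0,"dz":1,"roll":0,"claw":1},{"dx":0,"dy":0,"dz":3,"roll":0,"claw":1},{"dx":-0.5,"dy":0,"dz":5,"roll":0.5,"claw":1},{"dx":-2,"dy":0.5,"dz":6,"roll":1.5,"claw":1},{"dx":-3.5,"dy":1.5,"dz":6,"roll":2.5,"claw":1}]'

```text
clock: 8.72
tcp_pos: [0.5469, -0.1608, 0.1845]
orientation: [0.003, 0.538, 0.843, 0.0]
wrist_force: [-1.2, 0.5, -0.6]
finger_gap: 0.0855
grip_force: 0.0
```

```bash
python3 - <<'E'
from h import *
s=get_state();print(s['clock'],s['tcp_pos'],s['orientation'],s['joint_pos'],s['finger_gap'])
T=read_camera('top');S=read_camera('side')
np.save('pics/top4.npy',T['image'])
b=cv2.resize(S['image'][220:360,330:480],(643,600),interpolation=cv2.INTER_CUBIC)
cv2.imwrite('pics/s4.png',b)
E
```

```text
8.725 [ 0.54692444 -0.16076232  0.18452367] [2.89473401e-03 5.38023810e-01 8.42924590e-01 3.68029693e-04] [-4.26640631e-01  3.15902500e-01 -6.55155285e-02  1.18354287e+00
 -8.75012369e-05  7.09546389e-01] 0.08551769944034868
```

View pics/s4.png

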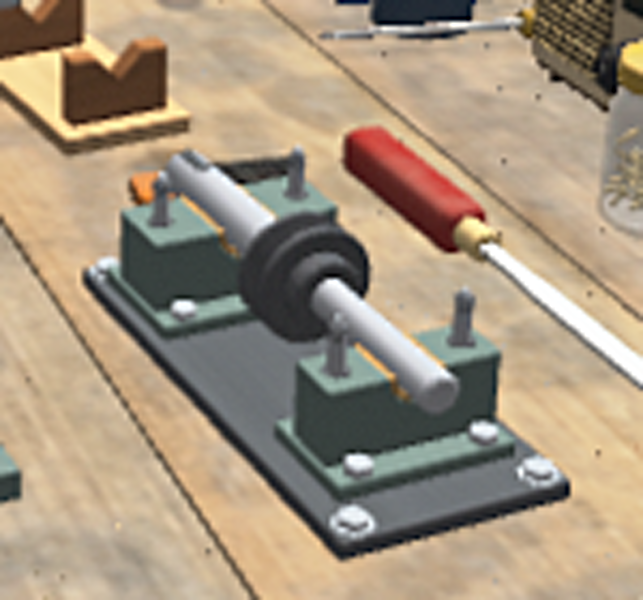

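Seen from the side, the shaft lies in both saddles with the pulley midway. The thin end's centre is at (437,393) in the crop. I'll check this numerically while moving to the wide cap.

>>> send_rows --increments '[{"dx":-0.4,"dy":0.9,"dz":0,"roll":0.9,"claw":1},{"dx":-0.9,"dy":1.9,"dz":0,"roll":1.8,"claw":1},{"dx":-1.4,"dy":2.9,"dz":0,"roll":2.7,"claw":1},{"dx":-1.9,"dy":3.9,"dz":0,"roll":3.6,"claw":1},{"dx":-2.3,"dy":4.9,"dz":0,"roll":4.5,"claw":1}]'

```text
clock: 9.45
tcp_pos: [0.4886, -0.0366, 0.1818]
orientation: [0.0, 0.251, 0.968, 0.0]
wrist_force: [0.0, 0.5, -0.5]
finger_gap: 0.0856
grip_force: 0.0
```

>>> send_rows --increments '[{"dx":-0.5,"dy":1,"dz":0,"roll":0.9,"claw":1},{"dx":-1,"dy":2,"dz":0,"roll":1.8,"claw":1},{"dx":-1.5,"dy":3,"dz":0,"roll":2.7,"claw":1},{"dx":-1.9,"dy":4,"dz":-0.5,"roll":3.6,"claw":1},{"dx":-2.16,"dy":4.45,"dz":-1,"roll":4.5,"claw":1}]'

```text
clock: 10.07
tcp_pos: [0.4347, 0.0751, 0.1567]
orientation: [0.0, -0.061, 0.998, 0.0]
wrist_force: [-0.2, -0.4, -0.5]
finger_gap: 0.0855
grip_force: 0.0
```

```bash
python3 - <<'E'
from h import *
np.set_printoptions(precision=4,suppress=True)
T=read_camera('top');S=read_camera('side')
for i in range(3):
    s=get_state();print(s['clock'],s['tcp_pos'],2*np.degrees(np.arctan2(s['orientation'][2],s['orientation'][1])));read_camera('top')
print('thin end',plane(S,(437/4.287+330-.4,393/4.287+220-.4),.0535))
# cap holes in the first top image: darkest blobs near picks
im=cv2.imread('pics/top0.png');g=cv2.cvtColor(im,cv2.COLOR_BGR2GRAY).astype(float)
for n,p,z in(('wA',(263,308),.014),('wB',(274,398),.014),('nA',(646,306),.014),('nB',(656,380),.014)):
    u,v=p[0]/792*290+185,p[1]/464*170+160;u0,v0=int(round(u)),int(round(v))
    w=g[v0-3:v0+4,u0-3:u0+4];k=np.clip(np.median(w)-8-w,0,None);yy,xx=np.mgrid[v0-3:v0+4,u0-3:u0+4]
    c=((k*xx).sum()/k.sum(),(k*yy).sum()/k.sum());print(n,np.round((u-.4,v-.4),1),np.round(c,1),plane(T,c,z))
E
```

```text
10.175 [0.4334 0.0749 0.1558] 186.79636874811914
10.225 [0.4343 0.0744 0.1565] 186.63443021359933
10.275 [0.435 0.074 0.157] 186.57909730832023
thin end [ 0.6421 -0.2989  0.0535]
wA [280.9 272.4] [280.3 271.1] [0.4752 0.0802 0.014 ]
wB [284.9 305.4] [283.6 304. ] [0.4028 0.0726 0.014 ]
nA [421.1 271.7] [422.5 270.6] [ 0.4735 -0.2334  0.014 ]
nB [424.8 298.8] [425.8 298.3] [ 0.4126 -0.2384  0.014 ]
```

```bash
python3 - <<'E'
from h import *
np.set_printoptions(precision=4,suppress=True)
T=read_camera('top')
im=cv2.imread('pics/top0.png');hsv=cv2.cvtColor(im,cv2.COLOR_BGR2HSV)
def blobs(m,box,name):
    x0,y0,x1,y1=box;n,l,st,c=cv2.connectedComponentsWithStats(m[y0:y1,x0:x1].astype(np.uint8))
    for i in range(1,n):
        if st[i,4]>4:print(name,st[i].tolist(),c[i]+[x0,y0])
    return l
h,s,v=[hsv[...,i].astype(int) for i in range(3)]
brass=(h>10)&(h<30)&(s>130)
blobs(brass,(272,270,294,310),'nip');blobs(brass,(340,280,362,305),'cup')
print('nip',hsv[288,282],hsv[284,276])
green=(h>45)&(h<95)&(s>25)
for box in((265,262,302,318),(408,262,440,312)):
    x0,y0,x1,y1=box;m=green[y0:y1,x0:x1].astype(np.uint8)
    m=cv2.morphologyEx(m,cv2.MORPH_CLOSE,np.ones((7,7)))
    c=max(cv2.findContours(m,0,1)[0],key=cv2.contourArea);r=cv2.minAreaRect(c);print(r,r[0][0]+x0,r[0][1]+y0,plane(T,(r[0][0]+x0,r[0][1]+y0),.014))
    ys,xs=np.nonzero(m);print('rows',ys.min()+y0,ys.max()+y0)
    for yy in(ys.min(),ys.min()+1,ys.max()-1,ys.max()):print(yy+y0,xs[ys==yy].min()+x0,xs[ys==yy].max()+x0)
# pulley now
g=np.load('pics/top4.npy');c2=T['image']
gr=cv2.cvtColor(c2,cv2.COLOR_BGR2GRAY)
print(gr[180:210:3,385:425])
E
```

```text
nip [9, 16, 3, 4, 6] [282.3333 288.    ]
cup [4, 7, 15, 14, 77] [352.9221 295.4026]
nip [ 22 130 173] [ 73  23 152]
((19.123525619506836, 37.10588073730469), (13.575281143188477, 17.71689224243164), 85.60128784179688) 284.12352561950684 299.1058807373047 [0.4134 0.0715 0.014 ]
rows 270 310
270 280 280Traceback (most recent call last):
  File "<stdin>", line 20, in <module>
    return umr_minimum(a, axis, None, out, keepdims, initial, where)
ValueError: zero-size array to reduction operation minimum which has no identity
```

```bash
python3 - <<'E'
from h import *
T=read_camera('top');c2=T['image'];im=cv2.imread('pics/top0.png')
R=lambda a,w,h:cv2.resize(a,(w,h),interpolation=cv2.INTER_CUBIC)
a=R(c2[160:230,340:480],800,400)          # 5.714
b=R(im[262:318,262:304],150,200);c=R(im[262:318,404:446],150,200)  # 3.571
out=np.zeros((600,800,3),np.uint8);out[:400]=a
b=R(im[264:314,262:312],200,200);c=R(im[264:314,400:450],200,200) # 4
out[400:,:200]=b;out[400:,200:400]=c
S=read_camera('side')['image'];out[400:,400:]=R(S[230:310,240:400],400,200)
cv2.imwrite('pics/m5.png',out)
E
```

```text
(no output)
```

View pics/m5.png

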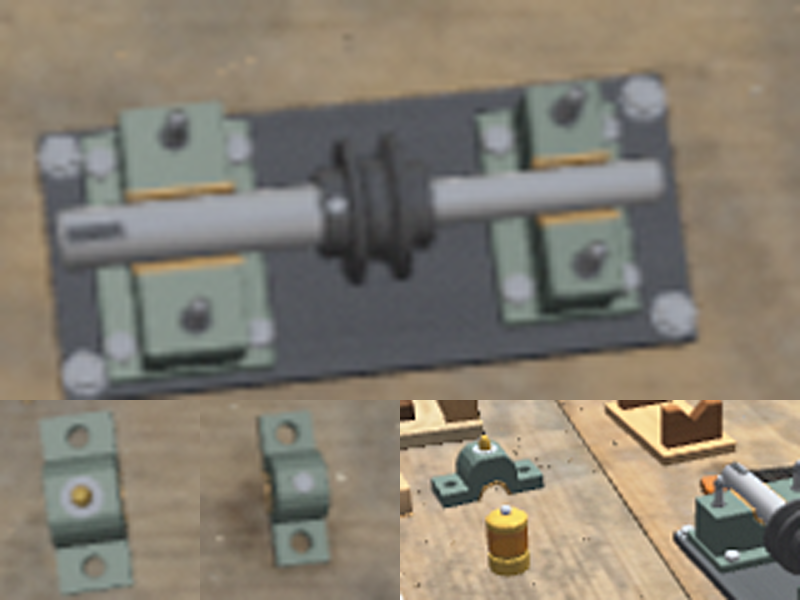

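The composite shows the shaft lying between both stud pairs with its ends at (57,238) and (662,178). The wide cap's holes are at (78,435) and (96,566), and its ear corners are visible. The narrow cap's holes are at (288,434) and (302,541).

```bash
python3 - <<'E'
from h import *
np.set_printoptions(precision=4,suppress=True)
T=read_camera('top')
t=lambda p:(p[0]/5.714+340-.4,p[1]/5.714+160-.4)
e=[plane(T,t(p),.0535)[:2] for p in((57,238),(662,178))];print('shaft',e,np.linalg.norm(e[0]-e[1]),'origin',e[0]+(e[1]-e[0])*120/230,'pulley',plane(T,t((377,212)),.06))
w=lambda p:(p[0]/4+262-.4,(p[1]-400)/4+264-.4);n=lambda p:((p[0]-200)/4+400-.4,(p[1]-400)/4+264-.4)
for nm,f,hs,cs in(('wide',w,((78,435),(96,566)),((40,419),(112,412),(132,583),(62,593))),('nar',n,((288,434),(302,541)),((257,418),(311,412),(329,562),(276,566)))):
    h=[plane(T,f(p),.014)[:2] for p in hs];q=[plane(T,f(p),.014)[:2] for p in cs];d=h[0]-h[1]
    print(nm,'holes mid',(h[0]+h[1])/2,np.linalg.norm(d),np.degrees(np.arctan2(d[1],d[0])),'corners',np.mean(q,0),np.linalg.norm(q[0]-q[3]),np.linalg.norm(q[0]-q[1]))
print('nip',plane(T,w((82,495)),.05),'plug',plane(T,n((304,481)),.045))
E
```

```text
shaft [array([ 0.6224, -0.0737]), array([ 0.6435, -0.3047])] 0.23200498573606193 origin [ 0.6334 -0.1942] pulley [ 0.6297 -0.1949  0.06  ]
wide holes mid [0.4364 0.0733] 0.07283975663305085 7.990974965775841 corners [0.4358 0.0736] 0.09658199306831969 0.03997675055787687
nar holes mid [ 0.4409 -0.234 ] 0.0590752865139757 5.434987982124769 corners [ 0.4399 -0.233 ] 0.08167177278410687 0.029954827609178582
nip [0.436  0.0732 0.05  ] plug [ 0.4414 -0.2339  0.045 ]
```

Wide cap at (0.436, 0.073), yaw about 7°. The shaft is within 2 mm of the mark. Descending and gripping the wide cap.

>>> send_rows --increments '[{"dx":0.04,"dy":-0.03,"dz":-1.2,"roll":0.05,"claw":1},{"dx":0.04,"dy":-0.03,"dz":-2.6,"roll":0.05,"claw":1},{"dx":0.04,"dy":-0.03,"dz":-4.0,"roll":0.05,"claw":1},{"dx":0.04,"dy":-0.03,"dz":-5.1,"roll":0.05,"claw":1},{"dx":0.04,"dy":-0.03,"dz":-5.6,"roll":0.05,"claw":1}]'

```text
clock: 11.15
tcp_pos: [0.4348, 0.073, 0.0157]
orientation: [-0.001, -0.061, 0.998, 0.0]
wrist_force: [-0.1, -0.1, 0.7]
finger_gap: 0.0854
grip_force: 0.0
```

>>> send_rows --increments '[{"dx":0,"dy":0,"dz":0,"roll":0,"claw":0.2},{"dx":0,"dy":0,"dz":0,"roll":0,"claw":0},{"dx":0,"dy":0,"dz":0,"roll":0,"claw":-0.3},{"dx":0,"dy":0,"dz":0,"roll":0,"claw":-0.4},{"dx":0,"dy":0,"dz":0,"roll":0,"claw":-0.4}]'

```text
clock: 11.78
tcp_pos: [0.4368, 0.0736, 0.0183]
orientation: [0.002, -0.062, 0.998, 0.0]
wrist_force: [0.3, 1.3, 6.2]
finger_gap: 0.039
grip_force: 61.6
```

>>> send_rows --increments '[{"dx":0,"dy":0,"dz":0,"roll":0,"claw":-0.4},{"dx":0,"dy":0,"dz":0,"roll":0,"claw":-0.4},{"dx":0,"dy":0,"dz":0.2,"roll":0,"claw":-0.4},{"dx":0,"dy":0,"dz":0.6,"roll":0,"claw":-0.4},{"dx":0,"dy":0,"dz":1.2,"roll":0,"claw":-0.4}]'

```text
clock: 12.4
tcp_pos: [0.4349, 0.0733, 0.0472]
orientation: [-0.001, -0.062, 0.998, 0.0]
wrist_force: [0.1, 0.0, -2.3]
finger_gap: 0.0388
grip_force: 60.6
```

>>> send_rows --increments '[{"dx":0,"dy":0,"dz":1,"roll":0,"claw":-0.4},{"dx":0,"dy":0,"dz":2,"roll":0,"claw":-0.4},{"dx":0.5,"dy":-0.5,"dz":3,"roll":-0.1,"claw":-0.4},{"dx":1.5,"dy":-1.5,"dz":3.7,"roll":-0.2,"claw":-0.4},{"dx":2.8,"dy":-2.8,"dz":3.7,"roll":-0.26,"claw":-0.4}]'

```text
clock: 13.02
tcp_pos: [0.5068, 0.0029, 0.1417]
orientation: [0.002, -0.044, 0.999, -0.0]
wrist_force: [1.3, -0.6, -3.8]
finger_gap: 0.0388
grip_force: 60.9
```

>>> send_rows --increments '[{"dx":1.3,"dy":-1.3,"dz":0,"roll":0,"claw":-0.4},{"dx":2.6,"dy":-2.6,"dz":0,"roll":0,"claw":-0.4},{"dx":3.8,"dy":-3.8,"dz":0,"roll":0,"claw":-0.4},{"dx":4.6,"dy":-4.7,"dz":0,"roll":0,"claw":-0.4},{"dx":4.8,"dy":-5.0,"dz":0,"roll":0,"claw":-0.4}]'

```text
clock: 13.65
tcp_pos: [0.6261, -0.1232, 0.139]
orientation: [-0.0, -0.043, 0.999, 0.0]
wrist_force: [-0.2, 0.2, -2.7]
finger_gap: 0.0388
grip_force: 61.0
```

>>> send_rows --increments '[{"dx":0,"dy":0,"dz":-0.2,"roll":0,"claw":-0.4},{"dx":0,"dy":0,"dz":-0.6,"roll":0,"claw":-0.4},{"dx":0,"dy":0,"dz":-1,"roll":0,"claw":-0.4},{"dx":0,"dy":0,"dz":-1.2,"roll":0,"claw":-0.4},{"dx":0,"dy":0,"dz":-1.2,"roll":0,"claw":-0.4}]'

```text
clock: 14.28
tcp_pos: [0.6249, -0.1212, 0.1087]
orientation: [-0.001, -0.044, 0.999, 0.0]
wrist_force: [0.3, -0.3, -3.4]
finger_gap: 0.0387
grip_force: 61.0
```

```bash
python3 - <<'E'
from h import *
np.set_printoptions(precision=4,suppress=True)
R=lambda a,w,h:cv2.resize(a,(w,h),interpolation=cv2.INTER_CUBIC)
T=read_camera('top');S=read_camera('side')
P=[]
for i in range(8):
    s=get_state();P.append(s['tcp_pos']);read_camera('side')
print(s['clock'],np.mean(P,0),np.std(P,0),2*np.degrees(np.arctan2(s['orientation'][2],s['orientation'][1])),s['wrist_force'])
print([np.round(proj(S,(x,y,.08)),1) for x,y in((.6622,-.1185),(.5905,-.1248))])
cv2.imwrite('pics/s6.png',R(S['image'][205:325,330:450],600,600))
E
```

```text
14.725 [ 0.6257 -0.1218  0.1097] [0.0001 0.0001 0.0001] 185.02267636458458 [ 0.4167 -0.069  -3.7854]
[array([399.5, 254.2]), array([367.7, 260.4])]
```

View pics/s6.png

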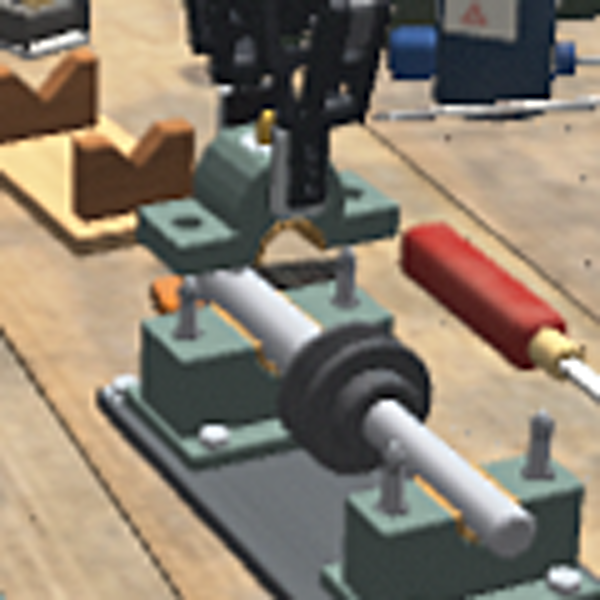

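The wide cap hangs level above its block with its near hole at (190,222) and nipple tip at (266,112). I'll compare these with their expected projections.

```bash
python3 - <<'E'
from h import *
np.set_printoptions(precision=4,suppress=True)
S=read_camera('side');c=np.array([.6260,-.1218]);a=np.radians(5);ux=np.array([np.cos(a),np.sin(a)]);uy=np.array([-ux[1],ux[0]])
for zu in(.091,.093,.095):
    for n,x,y,z in(('holeB',-36,0,14),('nip',0,0,54),('cornR',48,-20,0),('cornL',-48,-20,0)):
        q=c+ux*x/1e3+uy*y/1e3;u,v=proj(S,(*q,zu+z/1e3));print(zu,n,round((u+.4-330)*5),round((v+.4-205)*5))
s=lambda p:(p[0]/5+330-.4,p[1]/5+205-.4)
for p,z in(((190,222),.107),((266,112),.147),((397,240),.093),((178,274),.093)):print(plane(S,s(p),z))
E
```

```text
0.091 holeB 190 222
0.091 nip 274 114
0.091 cornR 401 237
0.091 cornL 185 279
0.093 holeB 190 217
0.093 nip 275 109
0.093 cornR 401 233
0.093 cornL 185 275
0.095 holeB 191 213
0.095 nip 275 104
0.095 cornR 401 228
0.095 cornL 185 270
[ 0.5884 -0.129   0.107 ]
[ 0.6216 -0.1235  0.147 ]
[ 0.6711 -0.1432  0.093 ]
[ 0.5778 -0.1444  0.093 ]
```

The residual is about -1 mm in x relative to the studs, so I'll shift +0.75 mm and go down over the tips, watching force.

>>> send_rows --increments '[{"dx":0.03,"dy":0,"dz":0,"roll":0,"claw":-0.4},{"dx":0.03,"dy":0,"dz":-0.2,"roll":0,"claw":-0.4},{"dx":0.03,"dy":0,"dz":-0.5,"roll":0,"claw":-0.4},{"dx":0.03,"dy":0,"dz":-0.8,"roll":0,"claw":-0.4},{"dx":0.03,"dy":0,"dz":-0.8,"roll":0,"claw":-0.4}]'

```text
clock: 15.45
tcp_pos: [0.6254, -0.1214, 0.0881]
orientation: [-0.001, -0.044, 0.999, 0.0]
wrist_force: [-0.8, 0.4, -3.3]
finger_gap: 0.0391
grip_force: 61.0
```

>>> send_rows --increments '[{"dx":0,"dy":0,"dz":-0.1,"roll":0,"claw":-0.4},{"dx":0,"dy":0,"dz":-0.2,"roll":0,"claw":-0.4},{"dx":0,"dy":0,"dz":-0.35,"roll":0,"claw":-0.4},{"dx":0,"dy":0,"dz":-0.5,"roll":0,"claw":-0.4},{"dx":0,"dy":0,"dz":-0.5,"roll":0,"claw":-0.4}]'

```text
clock: 16.08
tcp_pos: [0.6259, -0.1216, 0.0763]
orientation: [-0.0, -0.044, 0.999, 0.0]
wrist_force: [-0.3, 0.1, -2.6]
finger_gap: 0.0385
grip_force: 61.0
```

>>> send_rows --increments '[{"dx":0,"dy":0,"dz":-0.08,"roll":0,"claw":-0.4},{"dx":0,"dy":0,"dz":-0.14,"roll":0,"claw":-0.4},{"dx":0,"dy":0,"dz":-0.18,"roll":0,"claw":-0.4},{"dx":0,"dy":0,"dz":-0.2,"roll":0,"claw":-0.4},{"dx":0,"dy":0,"dz":-0.2,"roll":0,"claw":-0.4}]'

```text
clock: 16.7
tcp_pos: [0.6263, -0.1218, 0.0733]
orientation: [0.0, -0.044, 0.999, -0.0]
wrist_force: [-3.2, 0.0, 6.2]
finger_gap: 0.0392
grip_force: 62.2
```

>>> send_rows --increments '[{"dx":0,"dy":0,"dz":0,"roll":0,"claw":0.1},{"dx":0,"dy":0,"dz":0,"roll":0,"claw":0.2},{"dx":0,"dy":0,"dz":0,"roll":0,"claw":0.2},{"dx":0,"dy":0,"dz":0,"roll":0,"claw":0.2},{"dx":0,"dy":0,"dz":0.5,"roll":0,"claw":0.2}]'

```text
clock: 17.32
tcp_pos: [0.6253, -0.1214, 0.0836]
orientation: [-0.001, -0.044, 0.999, 0.001]
wrist_force: [-0.0, -0.3, 0.1]
finger_gap: 0.0515
grip_force: 0.0
```

>>> send_rows --increments '[{"dx":0,"dy":0,"dz":1,"roll":0,"claw":0.2},{"dx":0,"dy":0,"dz":2,"roll":0,"claw":0.2},{"dx":-1,"dy":-0.2,"dz":3,"roll":0,"claw":0.6},{"dx":-2.5,"dy":-1.0,"dz":3.5,"roll":0,"claw":1},{"dx":-4.2,"dy":-2.2,"dz":3.5,"roll":0.05,"claw":1}]'

```text
clock: 17.95
tcp_pos: [0.5217, -0.1772, 0.1743]
orientation: [0.002, -0.048, 0.999, -0.001]
wrist_force: [0.2, -1.5, -0.0]
finger_gap: 0.0854
grip_force: 0.0
```

```bash
python3 - <<'E'
from h import *
np.set_printoptions(precision=4,suppress=True)
s=get_state();print(s['clock'],s['tcp_pos'],2*np.degrees(np.arctan2(s['orientation'][2],s['orientation'][1])),s['wrist_force'])
S=read_camera('side');T=read_camera('top')
R=lambda a,w,h:cv2.resize(a,(w,h),interpolation=cv2.INTER_CUBIC)
o=np.hstack([R(S['image'][220:320,340:440],400,400),R(T['image'][160:240,335:415],400,400)])
cv2.imwrite('pics/m7.png',o)
for z in(.109,):
    print(np.round((np.array(proj(S,(.626,-.1218,z)))+.4-[340,220])*4),np.round((np.array(proj(T,(.626,-.1218,z)))+.4-[335,160])*5))
E
```

```text
17.95 [ 0.5217 -0.1772  0.1743] 185.55393206017231 [ 0.1679 -1.4872 -0.0496]
[178.  98.] [195. 168.]
```

View pics/m7.png

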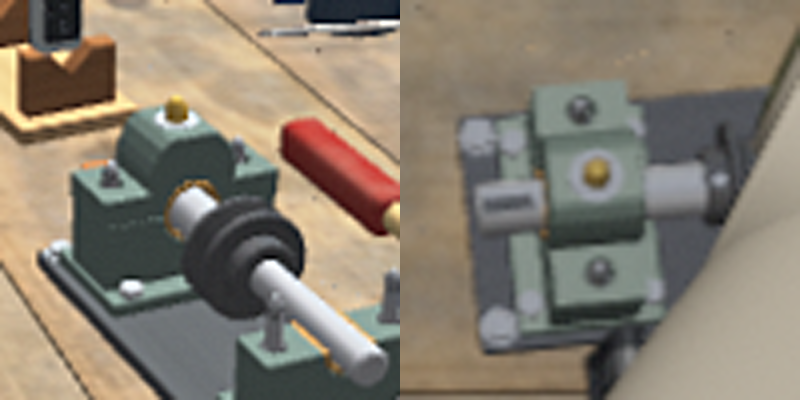

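The wide cap is seated flush: nipple at (197,170) in the top half against (195,168) predicted, with both studs through the ears. Next, the narrow cap at (0.4407, -0.2338).

>>> send_rows --increments '[{"dx":-1,"dy":-0.7,"dz":0,"roll":0,"claw":1},{"dx":-2.2,"dy":-1.5,"dz":0,"roll":0,"claw":1},{"dx":-3.0,"dy":-2.1,"dz":-0.5,"roll":0,"claw":1},{"dx":-3.24,"dy":-2.27,"dz":-1.5,"roll":0,"claw":1},{"dx":-3.24,"dy":-2.27,"dz":-2.0,"roll":0,"claw":1}]'

```text
clock: 18.68
tcp_pos: [0.4399, -0.2335, 0.1215]
orientation: [-0.0, -0.047, 0.999, 0.0]
wrist_force: [0.2, 0.2, 0.7]
finger_gap: 0.0855
grip_force: 0.0
```

```bash
python3 - <<'E'
from h import *
np.set_printoptions(precision=4,suppress=True)
P=[]
for i in range(8):
    s=get_state();P.append(s['tcp_pos']);read_camera('side')
print(s['clock'],np.mean(P[4:],0),2*np.degrees(np.arctan2(s['orientation'][2],s['orientation'][1])))
E
```

```text
19.025 [ 0.4411 -0.2335  0.1226] 185.47296341711916
```

>>> send_rows --increments '[{"dx":0,"dy":-0.01,"dz":-1,"roll":0,"claw":1},{"dx":0,"dy":-0.01,"dz":-2.2,"roll":0,"claw":1},{"dx":0,"dy":-0.01,"dz":-3.4,"roll":0,"claw":1},{"dx":0,"dy":-0.01,"dz":-4.0,"roll":0,"claw":0.6},{"dx":0,"dy":-0.01,"dz":-4.2,"roll":0,"claw":0.2}]'

```text
clock: 19.7
tcp_pos: [0.4401, -0.2335, 0.0164]
orientation: [-0.0, -0.047, 0.999, 0.0]
wrist_force: [0.5, 1.5, -0.5]
finger_gap: 0.0522
grip_force: 0.0
```

>>> send_rows --increments '[{"dx":0,"dy":0,"dz":0,"roll":0,"claw":0},{"dx":0,"dy":0,"dz":0,"roll":0,"claw":-0.3},{"dx":0,"dy":0,"dz":0,"roll":0,"claw":-0.5},{"dx":0,"dy":0,"dz":0,"roll":0,"claw":-0.65},{"dx":0,"dy":0,"dz":0,"roll":0,"claw":-0.65}]'

```text
clock: 20.32
tcp_pos: [0.441, -0.2339, 0.018]
orientation: [0.001, -0.047, 0.999, -0.0]
wrist_force: [-0.7, 1.9, 4.4]
finger_gap: 0.0271
grip_force: 60.1
```

>>> send_rows --increments '[{"dx":0,"dy":0,"dz":0,"roll":0,"claw":-0.65},{"dx":0,"dy":0,"dz":0,"roll":0,"claw":-0.65},{"dx":0,"dy":0,"dz":0.2,"roll":0,"claw":-0.65},{"dx":0,"dy":0,"dz":0.6,"roll":0,"claw":-0.65},{"dx":0,"dy":0,"dz":1.2,"roll":0,"claw":-0.65}]'

```text
clock: 20.95
tcp_pos: [0.4398, -0.2335, 0.0473]
orientation: [-0.0, -0.047, 0.999, 0.0]
wrist_force: [0.5, 0.4, -1.5]
finger_gap: 0.0272
grip_force: 59.2
```

>>> send_rows --increments '[{"dx":0,"dy":0,"dz":1,"roll":0,"claw":-0.65},{"dx":0.3,"dy":0,"dz":2,"roll":0,"claw":-0.65},{"dx":1.2,"dy":-0.2,"dz":3,"roll":-0.05,"claw":-0.65},{"dx":2.6,"dy":-0.5,"dz":3.2,"roll":-0.05,"claw":-0.65},{"dx":4.2,"dy":-0.8,"dz":3.2,"roll":-0.05,"claw":-0.65}]'

```text
clock: 21.58
tcp_pos: [0.5466, -0.2544, 0.1291]
orientation: [0.001, -0.044, 0.999, -0.001]
wrist_force: [-0.4, -0.4, -2.8]
finger_gap: 0.0267
grip_force: 59.3
```

>>> send_rows --increments '[{"dx":1.5,"dy":-0.3,"dz":0,"roll":0,"claw":-0.65},{"dx":2.8,"dy":-0.5,"dz":0,"roll":0,"claw":-0.65},{"dx":3.5,"dy":-0.69,"dz":-0.1,"roll":0,"claw":-0.65},{"dx":3.72,"dy":-0.69,"dz":-0.5,"roll":0,"claw":-0.65},{"dx":3.72,"dy":-0.69,"dz":-0.7,"roll":0,"claw":-0.65}]'

```text
clock: 22.2
tcp_pos: [0.6374, -0.2704, 0.1083]
orientation: [-0.001, -0.044, 0.999, 0.001]
wrist_force: [-0.2, 0.1, -3.6]
finger_gap: 0.0269
grip_force: 59.4
```

```bash
python3 - <<'E'
from h import *
np.set_printoptions(precision=4,suppress=True)
P=[]
for i in range(8):
    s=get_state();P.append(s['tcp_pos']);S=read_camera('side')
print(s['clock'],np.mean(P[4:],0),2*np.degrees(np.arctan2(s['orientation'][2],s['orientation'][1])),s['wrist_force'])
cv2.imwrite('pics/s8.png',cv2.resize(S['image'][235:335,370:470],(600,600),interpolation=cv2.INTER_CUBIC))
c=np.array([.6391,-.2707]);a=np.radians(5);ux=np.array([np.cos(a),np.sin(a)]);uy=np.array([-ux[1],ux[0]])
for n,x,y,z in(('holeB',-30,0,108),('holeA',30,0,108),('plugbase',0,0,136),('cornR',41,-14,94),('cornL',-41,-14,94),('studA',30,0,80),('studB',-30,0,80)):
    q=c+ux*x/1e3+uy*y/1e3;u,v=proj(S,(*q,z/1e3));print(n,round((u+.4-370)*6),round((v+.4-235)*6))
E
```

```text
22.55 [ 0.6377 -0.2709  0.1098] 185.01467089376703 [-0.4482 -0.2475 -2.1003]
holeB 237 270
holeA 417 231
plugbase 334 163
cornR 473 287
cornL 226 343
studA 410 316
studB 233 356
```

View pics/s8.png

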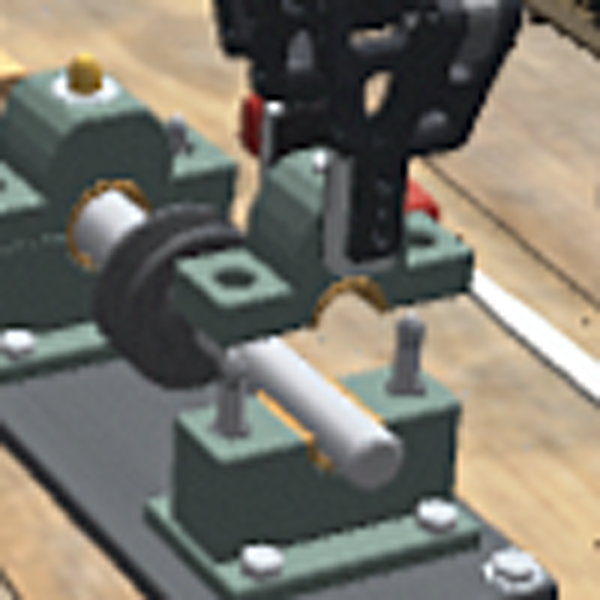

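The narrow cap hangs level, with holes at (239,278) and (420,240) against predicted u of 237 and 417. That puts x within about 1 mm. Lowering.

>>> send_rows --increments '[{"dx":0,"dy":0,"dz":-0.2,"roll":0,"claw":-0.65},{"dx":0,"dy":0,"dz":-0.4,"roll":0,"claw":-0.65},{"dx":0,"dy":0,"dz":-0.6,"roll":0,"claw":-0.65},{"dx":0,"dy":0,"dz":-0.8,"roll":0,"claw":-0.65},{"dx":0,"dy":0,"dz":-0.8,"roll":0,"claw":-0.65}]'

```text
clock: 23.22
tcp_pos: [0.6378, -0.2707, 0.0885]
orientation: [-0.001, -0.044, 0.999, 0.0]
wrist_force: [-0.1, -0.4, -2.9]
finger_gap: 0.0267
grip_force: 59.4
```

>>> send_rows --increments '[{"dx":0,"dy":0,"dz":-0.1,"roll":0,"claw":-0.65},{"dx":0,"dy":0,"dz":-0.2,"roll":0,"claw":-0.65},{"dx":0,"dy":0,"dz":-0.35,"roll":0,"claw":-0.65},{"dx":0,"dy":0,"dz":-0.5,"roll":0,"claw":-0.65},{"dx":0,"dy":0,"dz":-0.5,"roll":0,"claw":-0.65}]'

```text
clock: 23.85
tcp_pos: [0.6379, -0.2708, 0.0762]
orientation: [-0.0, -0.044, 0.999, 0.0]
wrist_force: [0.5, 0.3, -2.1]
finger_gap: 0.0267
grip_force: 59.4
```

>>> send_rows --increments '[{"dx":0,"dy":0,"dz":-0.06,"roll":0,"claw":-0.65},{"dx":0,"dy":0,"dz":-0.12,"roll":0,"claw":-0.65},{"dx":0,"dy":0,"dz":-0.16,"roll":0,"claw":-0.65},{"dx":0,"dy":0,"dz":-0.18,"roll":0,"claw":-0.65},{"dx":0,"dy":0,"dz":-0.18,"roll":0,"claw":-0.65}]'

```text
clock: 24.48
tcp_pos: [0.6382, -0.271, 0.073]
orientation: [0.0, -0.044, 0.999, -0.0]
wrist_force: [-2.4, 1.2, 3.8]
finger_gap: 0.027
grip_force: 59.9
```

>>> send_rows --increments '[{"dx":0,"dy":0,"dz":0,"roll":0,"claw":-0.1},{"dx":0,"dy":0,"dz":0,"roll":0,"claw":0},{"dx":0,"dy":0,"dz":0,"roll":0,"claw":0},{"dx":0,"dy":0,"dz":0,"roll":0,"claw":0},{"dx":0,"dy":0,"dz":0.5,"roll":0,"claw":0}]'

```text
clock: 25.1
tcp_pos: [0.6374, -0.2705, 0.084]
orientation: [-0.001, -0.044, 0.999, 0.001]
wrist_force: [-0.5, 0.3, 0.2]
finger_gap: 0.0427
grip_force: 0.0
```

>>> send_rows --increments '[{"dx":0,"dy":0,"dz":1,"roll":0,"claw":0},{"dx":0,"dy":0,"dz":2.2,"roll":0,"claw":0},{"dx":-0.8,"dy":0.5,"dz":3.2,"roll":0,"claw":0.5},{"dx":-2.2,"dy":1.5,"dz":3.6,"roll":0,"claw":1},{"dx":-3.8,"dy":2.9,"dz":3.6,"roll":0,"claw":1}]'

```text
clock: 25.72
tcp_pos: [0.5436, -0.1989, 0.177]
orientation: [0.002, -0.043, 0.999, -0.001]
wrist_force: [1.2, 0.3, 0.2]
finger_gap: 0.0854
grip_force: 0.0
```

>>> send_rows --increments '[{"dx":-1.5,"dy":1.5,"dz":0,"roll":0,"claw":1},{"dx":-3,"dy":3,"dz":0,"roll":0,"claw":1},{"dx":-4.1,"dy":4.2,"dz":0,"roll":0,"claw":1},{"dx":-4.7,"dy":4.85,"dz":-0.3,"roll":0,"claw":1},{"dx":-4.7,"dy":4.85,"dz":-1,"roll":0,"claw":1}]'

```text
clock: 26.35
tcp_pos: [0.4255, -0.0763, 0.1515]
orientation: [0.002, -0.045, 0.999, -0.001]
wrist_force: [0.2, -0.1, 0.2]
finger_gap: 0.0855
grip_force: 0.0
```

```bash
python3 - <<'E'
from h import *
np.set_printoptions(precision=4,suppress=True)
P=[]
for i in range(8):
    s=get_state();P.append(s['tcp_pos']);S=read_camera('side')
print(s['clock'],np.mean(P[4:],0),2*np.degrees(np.arctan2(s['orientation'][2],s['orientation'][1])))
T=read_camera('top')
R=lambda a:cv2.resize(a,(400,400),interpolation=cv2.INTER_CUBIC)
cv2.imwrite('pics/m9.png',np.hstack([R(S['image'][240:340,360:460]),R(T['image'][150:230,400:480])]))
im=cv2.imread('pics/top0.png');hsv=cv2.cvtColor(im,cv2.COLOR_BGR2HSV)
m=((hsv[...,0]>10)&(hsv[...,0]<32)&(hsv[...,1]>120)).astype(np.uint8)[280:305,340:364]
ys,xs=np.nonzero(m);print('cup box',xs.min()+340,xs.max()+340,ys.min()+280,ys.max()+280)
s0=cv2.imread('pics/side0.png')[265:305,265:305];h2=cv2.cvtColor(s0,cv2.COLOR_BGR2HSV)
m2=(h2[...,0]>8)&(h2[...,0]<32)&(h2[...,1]>170);ys,xs=np.nonzero(m2);print('side',xs.min()+265,xs.max()+265,ys.min()+265,ys.max()+265)
for x,y in((.425,-.0766),):print(proj(T,(x,y,.055)),proj(S,(x,y,.055)),proj(S,(x,y,0)))
E
```

```text
26.7 [ 0.4263 -0.0775  0.1507] 185.00455796115202
cup box 344 359 285 300
side 276 290 281 299
(np.float64(352.3808445148418), np.float64(291.7481707789283)) (np.float64(282.01378615135945), np.float64(273.31532348936844)) (np.float64(283.5636130954993), np.float64(297.0892178622448))
```

View pics/m9.png

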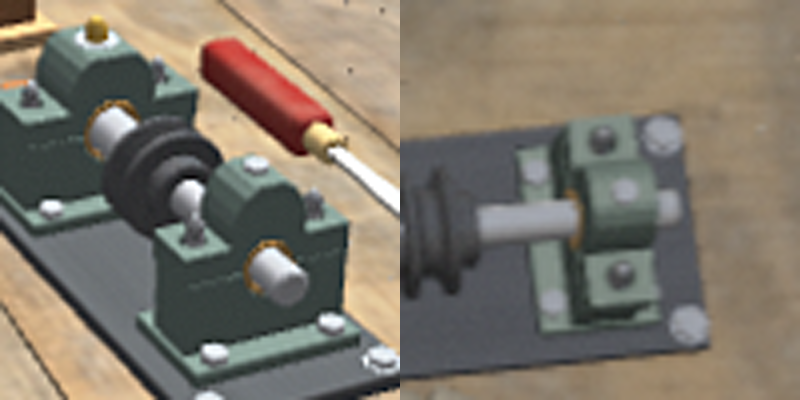

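Both caps are seated flush on their studs. Now the cup at (0.425, -0.0766).

>>> send_rows --increments '[{"dx":-0.05,"dy":0.03,"dz":-1.2,"roll":0,"claw":1},{"dx":-0.05,"dy":0.03,"dz":-2.6,"roll":0,"claw":1},{"dx":-0.05,"dy":0.03,"dz":-4.0,"roll":0,"claw":1},{"dx":-0.05,"dy":0.03,"dz":-5.1,"roll":0,"claw":0.8},{"dx":-0.05,"dy":0.03,"dz":-5.45,"roll":0,"claw":0.4}]' --grip_force 40

```text
clock: 27.42
tcp_pos: [0.4235, -0.0762, 0.0123]
orientation: [-0.001, -0.044, 0.999, 0.001]
wrist_force: [0.5, -0.7, -0.2]
finger_gap: 0.0609
grip_force: 0.0
```

>>> send_rows --increments '[{"dx":0,"dy":0,"dz":0,"roll":0,"claw":0.1},{"dx":0,"dy":0,"dz":0,"roll":0,"claw":-0.1},{"dx":0,"dy":0,"dz":0,"roll":0,"claw":-0.3},{"dx":0,"dy":0,"dz":0,"roll":0,"claw":-0.5},{"dx":0,"dy":0,"dz":0,"roll":0,"claw":-0.5}]'

```text
clock: 28.05
tcp_pos: [0.4255, -0.0767, 0.0148]
orientation: [0.001, -0.044, 0.999, -0.0]
wrist_force: [-0.9, 0.9, 7.4]
finger_gap: 0.0332
grip_force: 39.5
```

>>> send_rows --increments '[{"dx":0,"dy":0,"dz":0,"roll":0,"claw":-0.5},{"dx":0,"dy":0,"dz":0,"roll":0,"claw":-0.5},{"dx":0,"dy":0,"dz":0.2,"roll":0,"claw":-0.5},{"dx":0,"dy":0,"dz":1,"roll":0,"claw":-0.5},{"dx":0,"dy":0,"dz":2,"roll":0,"claw":-0.5}]'

```text
clock: 28.68
tcp_pos: [0.4238, -0.0763, 0.064]
orientation: [-0.001, -0.044, 0.999, 0.0]
wrist_force: [-0.6, -0.1, -1.1]
finger_gap: 0.0331
grip_force: 39.9
```

>>> send_rows --increments '[{"dx":0,"dy":0,"dz":1.2,"roll":0,"claw":-0.5},{"dx":0.3,"dy":0,"dz":2.6,"roll":0,"claw":-0.5},{"dx":1.2,"dy":-0.2,"dz":3.6,"roll":0,"claw":-0.5},{"dx":2.6,"dy":-0.5,"dz":3.6,"roll":0,"claw":-0.5},{"dx":4.2,"dy":-0.9,"dz":3.6,"roll":0,"claw":-0.5}]'

```text
clock: 29.3
tcp_pos: [0.5304, -0.0992, 0.1546]
orientation: [0.001, -0.044, 0.999, -0.0]
wrist_force: [1.1, 0.1, -0.4]
finger_gap: 0.0331
grip_force: 39.9
```

>>> send_rows --increments '[{"dx":1.5,"dy":-0.3,"dz":0,"roll":0,"claw":-0.5},{"dx":2.8,"dy":-0.6,"dz":0,"roll":0,"claw":-0.5},{"dx":3.6,"dy":-0.9,"dz":0,"roll":0,"claw":-0.5},{"dx":3.84,"dy":-0.9,"dz":-0.2,"roll":0,"claw":-0.5},{"dx":3.84,"dy":-0.9,"dz":-0.4,"roll":0,"claw":-0.5}]'

```text
clock: 29.92
tcp_pos: [0.6248, -0.1211, 0.1429]
orientation: [-0.001, -0.044, 0.999, 0.0]
wrist_force: [-0.0, 0.5, -0.8]
finger_gap: 0.0332
grip_force: 39.9
```

```bash
python3 - <<'E'
from h import *
np.set_printoptions(precision=4,suppress=True)
P=[]
for i in range(8):
    s=get_state();P.append(s['tcp_pos']);S=read_camera('side')
print(s['clock'],np.mean(P[4:],0),2*np.degrees(np.arctan2(s['orientation'][2],s['orientation'][1])),s['wrist_force'])
cv2.imwrite('pics/s10.png',cv2.resize(S['image'][185:285,340:440],(600,600),interpolation=cv2.INTER_CUBIC))
zb=np.mean(P[4:],0)[2]-.0135
for z in(.097,.109,zb,zb+.046):print(z,(np.array(proj(S,(.626,-.1218,z)))+.4-[340,185])*6)
E
```

```text
30.275 [ 0.6249 -0.1212  0.1438] 185.03297382939243 [-0.1548 -0.3815 -1.722 ]
0.097 [265.4769 390.2361]
0.109 [266.4353 357.3314]
0.13034123994333072 [268.1637 297.9916]
0.17634123994333073 [271.9967 166.3926]
```

View pics/s10.png

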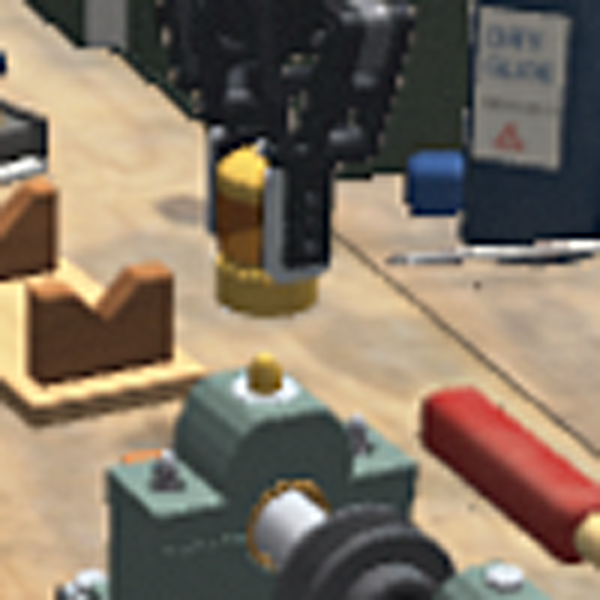

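The cup's foot is centred at u = 267, above the nipple at u = 265, and the cup is upright. Lowering it.

>>> send_rows --increments '[{"dx":0,"dy":-0.02,"dz":-0.2,"roll":0,"claw":-0.5},{"dx":0,"dy":-0.02,"dz":-0.5,"roll":0,"claw":-0.5},{"dx":0,"dy":-0.02,"dz":-0.8,"roll":0,"claw":-0.5},{"dx":0,"dy":-0.02,"dz":-1.0,"roll":0,"claw":-0.5},{"dx":0,"dy":-0.02,"dz":-1.1,"roll":0,"claw":-0.5}]'

```text
clock: 30.95
tcp_pos: [0.6252, -0.1219, 0.1154]
orientation: [-0.0, -0.044, 0.999, 0.0]
wrist_force: [-0.6, 0.3, -0.7]
finger_gap: 0.0326
grip_force: 39.9
```

>>> send_rows --increments '[{"dx":0,"dy":0,"dz":-0.08,"roll":0,"claw":-0.5},{"dx":0,"dy":0,"dz":-0.14,"roll":0,"claw":-0.5},{"dx":0,"dy":0,"dz":-0.2,"roll":0,"claw":-0.5},{"dx":0,"dy":0,"dz":-0.23,"roll":0,"claw":-0.5},{"dx":0,"dy":0,"dz":-0.23,"roll":0,"claw":-0.5}]'

```text
clock: 31.58
tcp_pos: [0.6257, -0.122, 0.1119]
orientation: [0.001, -0.044, 0.999, -0.0]
wrist_force: [-2.5, 0.1, 6.1]
finger_gap: 0.033
grip_force: 40.5
```

>>> send_rows --increments '[{"dx":0,"dy":0,"dz":0,"roll":0,"claw":0},{"dx":0,"dy":0,"dz":0,"roll":0,"claw":0.2},{"dx":0,"dy":0,"dz":0,"roll":0,"claw":0.4},{"dx":0,"dy":0,"dz":0,"roll":0,"claw":0.4},{"dx":0,"dy":0,"dz":0.4,"roll":0,"claw":0.4}]'

```text
clock: 32.2
tcp_pos: [0.6248, -0.1217, 0.1197]
orientation: [-0.001, -0.044, 0.999, 0.0]
wrist_force: [0.3, 0.5, 0.3]
finger_gap: 0.0598
grip_force: 0.0
```

>>> send_rows --increments '[{"dx":0,"dy":0,"dz":1,"roll":0,"claw":0.4},{"dx":0,"dy":0,"dz":2.2,"roll":0,"claw":0.4},{"dx":0,"dy":0,"dz":3.2,"roll":0,"claw":0.4},{"dx":-1.2,"dy":0.5,"dz":4,"roll":0,"claw":0.4},{"dx":-2.8,"dy":1.5,"dz":4,"roll":0,"claw":0.4}]'

```text
clock: 32.83
tcp_pos: [0.5567, -0.0852, 0.2228]
orientation: [0.002, -0.043, 0.999, -0.001]
wrist_force: [0.7, 0.9, -0.3]
finger_gap: 0.0598
grip_force: 0.0
```

>>> send_rows --increments '[{"dx":-1.5,"dy":1.5,"dz":0,"roll":0,"claw":0.4},{"dx":-3,"dy":3,"dz":0,"roll":0,"claw":0.4},{"dx":-4,"dy":4.2,"dz":0,"roll":0,"claw":0.4},{"dx":-4.2,"dy":4.8,"dz":0,"roll":0,"claw":0.4},{"dx":-4.2,"dy":4.8,"dz":0,"roll":0,"claw":0.4}]'

```text
clock: 33.45
tcp_pos: [0.4512, 0.036, 0.2211]
orientation: [0.001, -0.045, 0.999, -0.0]
wrist_force: [0.9, -0.4, 0.2]
finger_gap: 0.0599
grip_force: 0.0
```

```bash
python3 - <<'E'
from h import *
S=read_camera('side');T=read_camera('top');s=get_state();print(s['clock'],s['tcp_pos'],s['wrist_force'])
R=lambda a:cv2.resize(a,(400,400),interpolation=cv2.INTER_CUBIC)
cv2.imwrite('pics/m11.png',np.hstack([R(S['image'][210:330,340:460]),R(T['image'][140:260,350:470])]))
E
```

```text
33.55 [0.45172427 0.03501102 0.22060664] [ 0.09970056 -0.75327029 -0.21962879]
```

View pics/m11.png

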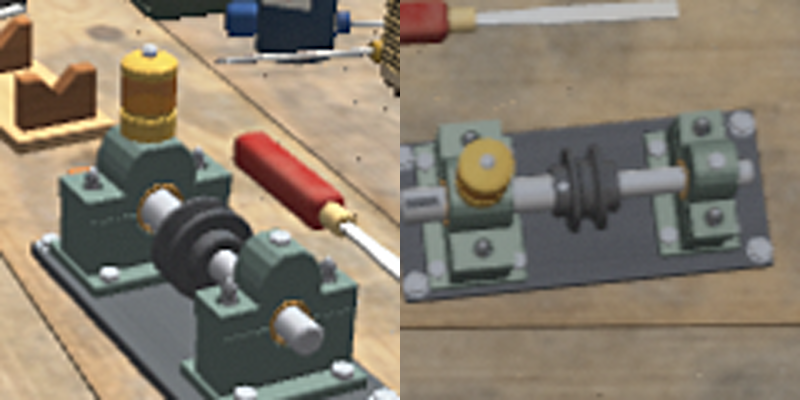

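The shaft is home, both caps are flush on their studs, and the cup stands upright on the wide cap with its foot on the cap's top. The arm is clear, so I'm handing in.

```bash
python3 -c "
from workcell import *
print(hand_in())"
```

```text
the job is handed in; nothing more can be done
None
```

I put the shaft, both caps and the oil cup in place, let go of everything, and handed the job in at about 33.6 s of the 115 s; the last pictures show all of it seated, but the hand-in gave no verdict.

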